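Start a reading on the microplate reader

TASK

Start a plate reading with the closed fingertips, in this order: press down the raised end (the one farther from the robot) of the rocker on the switch box so that it is fully over (on), push the reader's tray fully home, press the round key fully in, and last press the long bar key fully in. Do not press the square key, do not lift or shift the switch box, and leave everything else on the bench where it stands.

Things in the scene. Friction and masses are not known exactly. Their poses are not given: they have to be found in the camera images.
- reader: white microplate reader, fixed, 300 (x) x 320 (y) mm. Origin under its centre; front face at x = -150 mm, looks to -x (to the robot). Front deck 85 mm above the bench and 85 mm deep, then a hood 142 mm tall. Three keys in a row on the deck, 37 mm behind the front face, at y = -90, 0, +90 mm in any order. Tray slot in the middle of the front face
- tray (a joint): the reader's sliding tray carrying a clear 24-well plate (fixed in it). 0 = fully home, grows in m as the tray stands out towards the robot (starts at 0.055 to 0.09). It takes about 2 N to slide and stays where it is left
- tray_front (a point): middle of the front of the tray's grey upright lip (130 wide, 10 thick, 21 to 53 mm above the bench); 37 mm above the bench, axes as the reader's. Stands 23 mm in front of the reader's front face when home, plus the joint value otherwise; push it along the reader's +x to a firm stop
- round_key (a joint): round grey key, 24 diameter;  0 as it stands out, 0.006 m fully in; pushes down with about 3 N and stays where it is pushed (no spring)
- round_top (a point): round key: centre of the key's top face, 96 mm above the bench while out and 90 mm when fully in; axes as the reader's. The key's travel is 6 mm and it still stands 5 mm above the deck when in. 
- square_key (a joint): square grey key, 23 x 23, not to be pressed;  0 as it stands out, 0.006 m fully in; pushes down with about 3 N and stays where it is pushed (no spring)
- square_top (a point): square key: centre of the key's top face, 96 mm above the bench while out and 90 mm when fully in; axes as the reader's. The key's travel is 6 mm and it still stands 5 mm above the deck when in. 
- bar_key (a joint): long grey bar key, 16 (x) x 52 (y);  0 as it stands out, 0.006 m fully in; pushes down with about 3 N and stays where it is pushed (no spring)
- bar_top (a point): bar key: centre of the key's top face, 96 mm above the bench while out and 90 mm when fully in; axes as the reader's. The key's travel is 6 mm and it still stands 5 mm above the deck when in. 
- switch_box: loose grey switch box on rubber feet, 120 (x) x 80 (y) x 45 mm tall, about 0.9 kg, one big white rocker (74 along x, 36 along y) in the middle of its top, rocking about the box's y axis, pivot 52 mm above the bench. Origin under its centre. Stands to the right or left in front of the robot
- rocker (a joint): the rocker: 0 = off (the end at the box's +x side, away from the robot, stands high), 0.4 rad = on (that end fully down). Press down to its firm stop; takes 2 to 4 N near the end and stays where it is left
- rocker_high (a point): where to press the rocker: on its top face, 30 mm from the pivot towards the box's +x end; about 65 mm above the bench when off, 52 mm when on (a flat fingertip stops at about 56); moves with the rocker
- tip_box: loose closed pipette-tip box, 120 x 85 x 60 tall; stands on the other side of the bench from the switch box; a bystander (sizes in mm); origin in the middle of its underside
- jar: loose small amber jar, 44 diameter, 55 tall, at the reader's front left; a bystander (sizes in mm); origin in the middle of its underside
- beaker: loose small glass beaker, about 50 diameter, 60 tall, at the reader's front right; a bystander (sizes in mm); origin in the middle of its underside
- bottle: loose amber bottle with blue cap, 68 diameter, 130 tall; a bystander (sizes in mm); origin in the middle of its underside
- tube_rack: loose white block rack of tubes, 70 x 110 x 57 tall; a bystander (sizes in mm); origin in the middle of its underside
- petri_dish: loose flat dish, 90 diameter, 15 tall, lying on the reader's hood; a bystander (sizes in mm); origin in the middle of its underside
- spoon: loose steel lab spoon, 180 long, lying on the bench near the robot; a bystander (sizes in mm); origin under its middle

How it is judged (in metres and radians):
On the way, in this order (a step that is already met when the one before it is completed fails the run):
1. the rocker is fully over, on (value of joint rocker above 0.34 rad), for 0.1 s.
2. the tray is fully home (value of joint tray below 0.004 m), for 0.1 s.
3. the round key is in (value of joint round_key above 0.0045 m), for 0.1 s.
4. the bar key is in (value of joint bar_key above 0.0045 m), for 0.1 s.
At the end, for the whole second after the job is handed in: Rocker over to on (beyond 0.34 of 0.4 rad), tray home within 4 mm, round key and bar key in by more than 4.5 of 6 mm, square key not pressed (under 3 mm), the switch box standing flat and within 30 mm of its start, every bystander within 30 mm of its start (value of joint rocker above 0.34 rad and value of joint tray below 0.004 m and value of joint each of round_key, bar_key above 0.0045 m and value of joint square_key below 0.003 m and distance of each of switch_box, tip_box, jar, beaker, bottle, tube_rack, petri_dish, spoon from where it was at the start of the episode below 0.03 m and angle between switch_box's own z axis and vertical below 0.1 rad); the robot touches nothing.
It fails at once if the square key is pressed (value of joint square_key above 0.003 m).
It fails at once if the switch box is lifted (height (world z) of switch_box above 0.015 m).
It fails at once if the switch box is tipped or shifted by more than 30 mm (distance of switch_box from where it was at the start of the episode above 0.03 m or angle between switch_box's own z axis and vertical above 0.2 rad).
It fails at once if a bystander is moved by more than 30 mm (distance of any of tip_box, jar, beaker, bottle, tube_rack, petri_dish, spoon from where it was at the start of the episode above 0.03 m).
It also fails if it takes over 64 s, if anything falls off the work surface, if the arm or the gripper's body presses on something with over 40 N, if the wrist force passes 120 N, or if a joint passes its speed limit or range.

ROBOT

A 6-joint arm with a two-finger parallel gripper is mounted at the origin on the work surface. World frame = base frame: x ahead of the robot, y to its left, z up, the work surface at z = 0. Lengths are in m, angles in degrees, forces in N, time in s.
With the tool pointing down it reaches from about 0.375 to 0.9 m from the base axis. Payload 3.1 kg.
Tool frame: the origin (TCP) lies between the finger pads; the fingertips stand 11 mm ahead of it and the grasp point (between the pads) lies 8 mm behind it; z points along the fingers, y is the line along which they close (so a half turn about z gives the same grasp; the last joint's range is limited). The gripper opens to 87 mm and grips with 3 to 60 N. Pads are 19 mm wide; open, the fingers measure 117 mm over their backs; the gripper's body (75 mm by 190 mm) begins 51 mm behind the grasp point.
Start: joints at [59.616, 30.224, 82.088, -0, 67.689, -10.227], TCP at [0.215, 0.587, 0.234] pointing down, gripper open.
Joint ranges: [-176.69, 176.69], [-43.24, 126.21], [12.49, 139.97], [-82, 262], [0, 151.66], [-163.58, 163.58]. Speed limits (degrees/s): [159.86, 159.86, 180, 180, 180, 180].

INTERFACE

Orientations are given as a 3x3 rotation matrix whose columns are the frame's x, y, z axes.
In Python, from rig import bot, viewer, workorder, models gives the robot as it stands.
- The arm moves only by the shell command python3 -m jog 'ROWS'. ROWS is JSON, a list of rows, each a list of 7 numbers: the opening, from 0 (shut) to 1 (fully open), then the shift along the tool's x, y, z in m, then the turn, a rotation vector about the tool's x, y, z in degrees. In form: [[claw, x, y, z, ax, ay, az], ...]. A call has 1 to 20 rows; each row is the pose to reach, as a shift and turn from the pose commanded when the call began, along the tool's axes at that moment; what a row does not reach only later rows make up. A row lasts 1/8 s, in which the tool goes at most 62.5 mm and 10.7 degrees, less where a joint would pass 70% of its speed; a pose out of reach is approached as far as the arm can. A call with a gripper value outside its range is refused whole. The fingers move at their own pace and stop on an object; the grip force is fixed at half the most. Time passes only in rows, so rows that repeat a pose let the fingers close. It gives the time, the measured TCP pose, the force, the opening and the grip force at its end, in the units of the state.
- bot.read_state(): the state, without advancing time (a new reading comes with each control period).
- viewer.capture(name): name is "side" or "top" or "wrist"; returns (picture, depth): 384x512x3 uint8, blue, green, red; 384x512 float32, m along the optical axis (not along the pixel's ray), 0 where there is no reading.
- viewer.camera_info(name): a dict with "fx", "fy", "cx", "cy" (pixels), "world_to_cam" (4x4, takes a point from world to camera coordinates). Camera axes: x right, y down, z forward; pixel columns grow to the right and rows downward; lengths in m; the calibration is good to about 2 mm. A picture is of the moment at which its call begins: read the wrist's pose just before it. camera_info takes no time and is no camera call; for the wrist camera it gives the pose at the moment of the call.
- workorder.hand_in(): hands the job in; it is judged then, once.
Trained networks look in the newest picture that a camera, given by its name, has taken for a name from the list of things; names that differ only in an ending like _2 or _b are one class to them, and where a whole thing is asked for, a point or a joint stands for the part that bears it (a point fixed in the world has none). Each returns a list of dicts, best first, with "p" (0 to 1); they miss things now and then, are a little off and sometimes report something else, mostly with a low value. They report only what shows in the picture. A call takes as long as a camera call.
- models.outline_of(camera, thing): "mask" (384x512 bool, what is visible of it).
- models.tip_of(camera, thing): "xyz" ([x, y, z] in m, in world coordinates, good to about 4 mm: a listed point, or the origin of a listed thing).
The state is a dict: "time_s": time; "joint_positions": joint angles; "qvel": joint speeds; "tau": joint torques, N m; "position": TCP position; "tcp_rot": TCP orientation; "force": force on the tool from outside, world axes, zero at the start; "moment": the same for the moment, N m; "opening": opening from 0.0 (shut) to 1.0 (fully open); "grasp_force": force on a finger pad.
Only numpy, scipy, OpenCV 4.12 (cv2) and the standard library are available. Lean on these libraries where they do the work, as an engineer would, in place of code of your own. Each camera call takes 0.05 s, during which the arm holds its last target. There are 200 camera calls.

## Working session

There is one attempt and no reset: what is moved stays moved. The work goes in short steps, Python scripts to look and compute and a shell command to move; the robot and the scene stay as the last step left them, time stands still between calls to the robot, and variables do not carry over. Pictures are saved under pics/ and viewed, at most 10 in all, crops included, and the job is handed in when it is done.

```bash
mkdir -p pics
cat > h.py <<'E'
from rig import bot, viewer, workorder, models
import numpy as np, cv2
E
python3 - <<'E'
from h import *
s=bot.read_state();print(s["time_s"],s["position"],np.round(s["tcp_rot"],3).tolist(),s["opening"])
P=[]
for c in("top","side"):
    p,d=viewer.capture(c);P.append(p)
    for t in("reader","tray_front","round_top","square_top","bar_top","switch_box","rocker_high","tip_box","jar","beaker","bottle","tube_rack","spoon"):
        r=models.tip_of(c,t)
        print(c,t,[(np.round(q["xyz"],3).tolist(),round(q["p"],2)) for q in r[:2]])
cv2.imwrite("pics/top.png",P[0]);cv2.imwrite("pics/side.png",P[1])
E
```

```text
0.0 [0.21500109 0.58612684 0.23258934] [[-0.939, 0.345, -0.001], [0.345, 0.939, -0.002], [0.0, -0.002, -1.0]] 1.0002809818251834
top reader [([0.742, 0.052, -0.001], 0.6)]
top tray_front [([0.505, 0.046, 0.038], 0.74)]
top round_top [([0.468, 0.318, -0.001], 0.46), ([0.624, 0.139, 0.095], 0.42)]
top square_top [([0.631, -0.038, 0.095], 0.58)]
top bar_top [([0.633, 0.058, 0.097], 0.64)]
top switch_box [([0.468, 0.319, -0.002], 0.59)]
top rocker_high [([0.497, 0.321, 0.065], 0.64)]
top tip_box [([0.424, -0.336, -0.002], 0.88)]
top jar [([0.561, 0.2, 0.0], 0.75)]
top beaker [([0.568, -0.081, -0.001], 0.6)]
top bottle [([0.678, 0.406, 0.0], 0.72)]
top tube_rack [([0.621, -0.377, -0.005], 0.58)]
top spoon [([0.305, 0.265, 0.0], 0.84)]
side reader [([0.745, 0.053, -0.001], 0.89), ([0.57, -0.077, -0.002], 0.66)]
side tray_front [([0.507, 0.043, 0.033], 0.6)]
side round_top [([0.628, 0.138, 0.095], 0.41), ([0.634, -0.039, 0.1], 0.26)]
side square_top [([0.628, 0.14, 0.094], 0.71), ([0.633, -0.04, 0.102], 0.5)]
side bar_top [([0.63, 0.053, 0.092], 0.47)]
side switch_box [([0.467, 0.32, 0.001], 0.91), ([0.501, 0.319, 0.064], 0.7)]
side rocker_high [([0.502, 0.317, 0.067], 0.61), ([0.63, 0.14, 0.096], 0.35)]
side tip_box [([0.423, -0.335, -0.002], 0.74)]
side jar [([0.56, 0.198, -0.001], 0.75)]
side beaker [([0.569, -0.081, -0.002], 0.6)]
side bottle [([0.561, 0.196, -0.002], 0.71), ([0.678, 0.406, -0.002], 0.64)]
side tube_rack [([0.623, -0.38, 0.001], 0.79)]
side spoon [([0.31, 0.261, -0.001], 0.91)]
```

View pics/top.png

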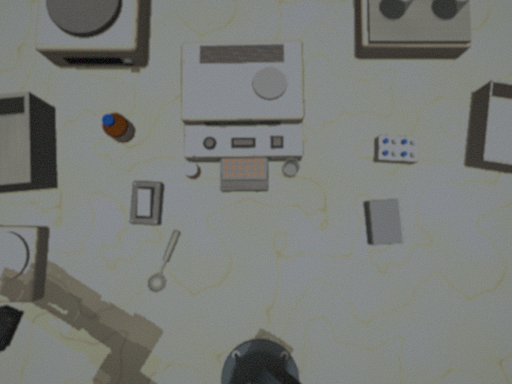

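View pics/side.png

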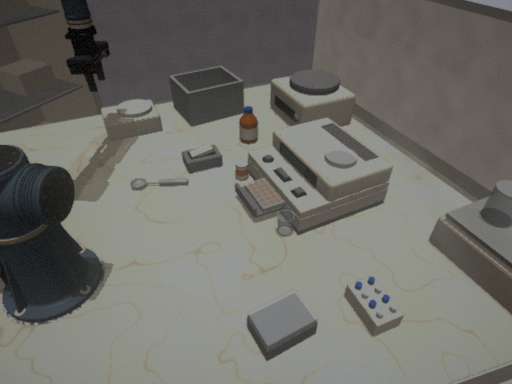

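The top view shows the switch box at about (147,203), the tray front at (244,188), and the round, bar and square keys at (209,142), (243,142) and (277,142). Both cameras agree with the networks: reader origin (0.743, 0.052), yaw about 2°, round key at +y, bar in the middle, square at -y. I'll move above the rocker's high end with the fingers shut and aligned with the reader.

```bash
python3 -m jog '[[0,-0.06,-0.025,0,0,0,-5],[0,-0.12,-0.05,0,0,0,-10],[0,-0.18,-0.075,0,0,0,-15],[0,-0.24,-0.1,0,0,0,-20],[0,-0.3,-0.13,0.02,0,0,-22],[0,-0.359,-0.153,0.06,0,0,-22],[0,-0.359,-0.153,0.11,0,0,-22],[0,-0.359,-0.153,0.11,0,0,-22],[0,-0.359,-0.153,0.11,0,0,-22],[0,-0.359,-0.153,0.11,0,0,-22],[0,-0.359,-0.153,0.11,0,0,-22]]'
python3 - <<'E'
from h import *
s=bot.read_state();print(s["time_s"],s["position"],np.round(s["tcp_rot"],3).tolist(),s["opening"],s["force"])
p,d=viewer.capture("wrist");cv2.imwrite("pics/w1.png",p)
for t in("rocker_high","switch_box","round_top","bar_top"):
    print(t,[(np.round(q["xyz"],3).tolist(),round(q["p"],2)) for q in models.tip_of("wrist",t)[:2]])
E
```

```text
time_s: 2.78
position: [0.4999, 0.3207, 0.1256]
tcp_rot: [[-0.999, -0.034, 0.003], [-0.034, 0.999, 0.001], [-0.003, 0.001, -1.0]]
force: [0.6, -0.7, -0.2]
opening: 0.008
grasp_force: 0.0
2.775 [0.49991099 0.32072496 0.12561172] [[-0.999, -0.034, 0.003], [-0.034, 0.999, 0.001], [-0.003, 0.001, -1.0]] 0.007888958593150355 [ 0.64993471 -0.72305218 -0.19035414]
rocker_high [([0.499, 0.321, 0.064], 0.57)]
switch_box [([0.469, 0.321, -0.0], 0.71)]
round_top []
bar_top []
```

View pics/w1.png

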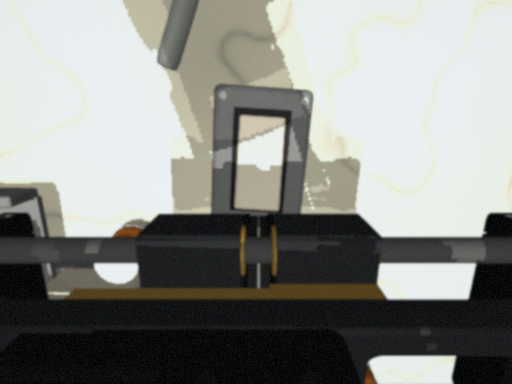

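The wrist view shows the rocker at about (262,160), centred under the shut fingers at (259,255), and the measured rocker_high agrees. I'll press down slowly.

```bash
python3 -m jog '[[0,0,0,0.03,0,0,0],[0,0,0,0.042,0,0,0],[0,0,0,0.046,0,0,0],[0,0,0,0.05,0,0,0],[0,0,0,0.053,0,0,0],[0,0,0,0.056,0,0,0],[0,0,0,0.058,0,0,0],[0,0,0,0.058,0,0,0],[0,0,0,0.058,0,0,0]]'
```

```text
time_s: 4.15
position: [0.5006, 0.3198, 0.066]
tcp_rot: [[-0.999, -0.032, 0.002], [-0.032, 0.999, 0.001], [-0.002, 0.001, -1.0]]
force: [3.0, -0.9, 2.6]
opening: 0.004
grasp_force: 1.6
```

```bash
python3 -m jog '[[0,0,0,0.001,0,0,0],[0,0,0,0.002,0,0,0],[0,0,0,0.003,0,0,0],[0,0,0,0.003,0,0,0]]'
```

```text
time_s: 4.65
position: [0.5008, 0.3199, 0.0651]
tcp_rot: [[-0.999, -0.032, 0.003], [-0.032, 0.999, 0.001], [-0.003, 0.001, -1.0]]
force: [0.3, -2.6, 15.4]
opening: 0.004
grasp_force: 8.0
```

The force jumps to 15 N, so the rocker is at its stop. I'll lift and go in front of the tray.

```bash
python3 -m jog '[[0,0,0,-0.03,0,0,0],[0,0,0,-0.08,0,0,0],[0,0,0,-0.08,0,0,0],[0,0.01,-0.06,-0.08,0,0,0],[0,0.02,-0.12,-0.08,0,0,0],[0,0.03,-0.18,-0.08,0,0,0],[0,0.045,-0.24,-0.08,0,0,0],[0,0.045,-0.276,-0.08,0,0,0],[0,0.045,-0.276,-0.08,0,0,0],[0,0.045,-0.276,-0.03,0,0,0],[0,0.045,-0.276,0.01,0,0,0],[0,0.045,-0.276,0.023,0,0,0],[0,0.045,-0.276,0.023,0,0,0]]'
python3 - <<'E'
from h import *
s=bot.read_state();print(s["time_s"],s["position"],np.round(s["tcp_rot"],3).tolist(),s["force"])
p,d=viewer.capture("side");cv2.imwrite("pics/s2.png",cv2.resize(p[100:260,140:400],None,fx=3,fy=3))
for t in("tray_front","rocker_high","switch_box"):
    print(t,[(np.round(q["xyz"],3).tolist(),round(q["p"],2)) for q in models.tip_of("side",t)[:2]])
E
```

```text
time_s: 6.28
position: [0.4625, 0.043, 0.0388]
tcp_rot: [[-0.999, -0.033, -0.003], [-0.033, 0.999, 0.001], [0.003, 0.001, -1.0]]
force: [0.2, 0.7, -0.0]
opening: 0.0
grasp_force: 0.0
6.275 [0.46249244 0.04304604 0.03878966] [[-0.999, -0.033, -0.003], [-0.033, 0.999, 0.001], [0.003, 0.001, -1.0]] [ 0.23928832  0.6712756  -0.02701295]
tray_front [([0.509, 0.042, 0.032], 0.56)]
rocker_high [([0.502, 0.318, 0.05], 0.48)]
switch_box [([0.468, 0.319, 0.001], 0.71)]
```

View pics/s2.png

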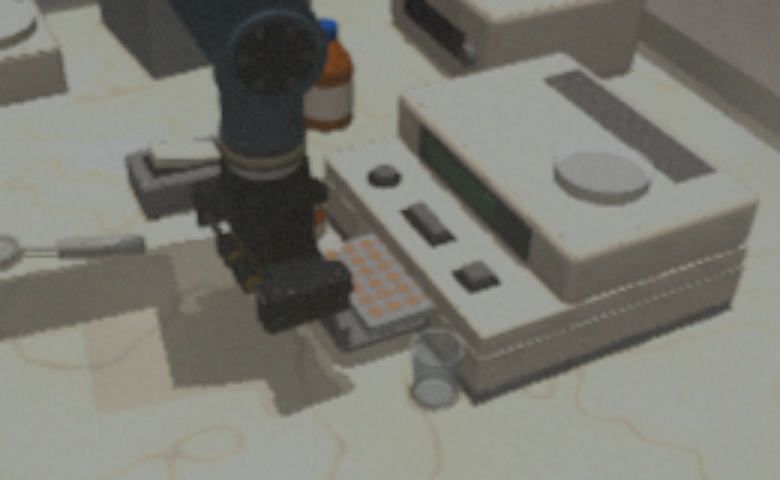

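The rocker reads as on (z 0.050). At about (305,290) in the crop the fingers stand in front of the tray lip. I'll push along the reader's +x, which is tool -x.

```bash
python3 -m jog '[[0,-0.015,0,-0.005,0,0,0],[0,-0.03,0,-0.005,0,0,0],[0,-0.04,0,-0.005,0,0,0],[0,-0.05,0,-0.005,0,0,0],[0,-0.06,0,-0.005,0,0,0],[0,-0.07,0,-0.005,0,0,0],[0,-0.08,0,-0.005,0,0,0],[0,-0.086,0,-0.005,0,0,0],[0,-0.09,0,-0.005,0,0,0],[0,-0.093,0,-0.005,0,0,0],[0,-0.093,0,-0.005,0,0,0]]'
```

```text
time_s: 7.85
position: [0.557, 0.045, 0.0445]
tcp_rot: [[-0.999, -0.032, 0.001], [-0.032, 0.999, 0.0], [-0.001, -0.0, -1.0]]
force: [-1.6, -1.0, -0.4]
opening: 0.006
grasp_force: 0.3
```

```bash
python3 -m jog '[[0,-0.002,0,0,0,0,0],[0,-0.004,0,0,0,0,0],[0,-0.006,0,0,0,0,0],[0,-0.008,0,0,0,0,0],[0,-0.008,0,0,0,0,0]]'
```

```text
time_s: 8.48
position: [0.5582, 0.0453, 0.0442]
tcp_rot: [[-0.999, -0.033, -0.014], [-0.033, 0.999, 0.0], [0.014, 0.001, -1.0]]
force: [-11.6, -3.6, 8.5]
opening: 0.005
grasp_force: 5.7
```

```bash
python3 -m jog '[[0,-0.002,0,0,0,0,0],[0,-0.004,0,0,0,0,0],[0,-0.004,0,0,0,0,0]]'
python3 - <<'E'
from h import *
p,d=viewer.capture("side");cv2.imwrite("pics/s3.png",cv2.resize(p[100:260,140:400],None,fx=3,fy=3))
for c in("side","top"):
    if c=="top":viewer.capture(c)
    for t in("tray_front",): print(c,[(np.round(q["xyz"],3).tolist(),round(q["p"],2)) for q in models.tip_of(c,t)[:2]])
E
```

```text
time_s: 8.85
position: [0.5582, 0.0454, 0.0441]
tcp_rot: [[-0.999, -0.034, -0.022], [-0.034, 0.999, 0.0], [0.022, 0.001, -1.0]]
force: [-17.5, -5.3, 13.8]
opening: 0.004
grasp_force: 8.6
side [([0.57, 0.044, 0.036], 0.53)]
top [([0.563, 0.199, -0.0], 0.37)]
```

View pics/s3.png

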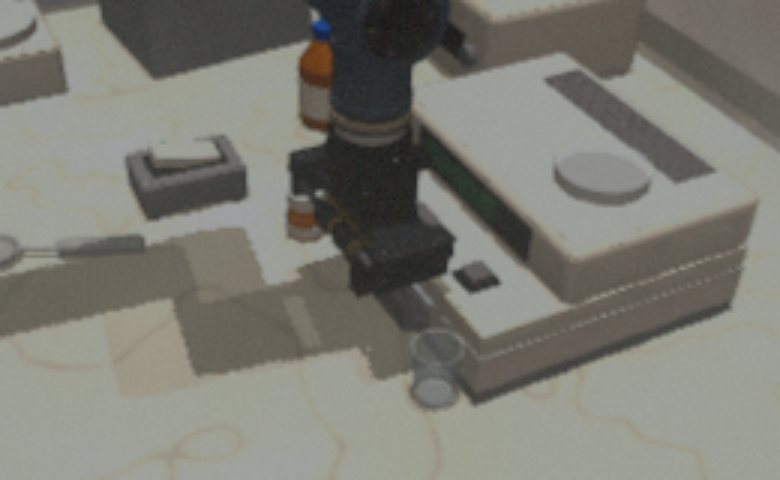

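Firm stop at 17 N, with tray_front at x = 0.570 as expected for home. I'll back off, lift, and recheck the keys before going over to the round key.

```bash
python3 -m jog '[[0,0.03,0,0,0,0,0],[0,0.06,0,0,0,0,0],[0,0.08,0,-0.05,0,0,0],[0,0.08,0,-0.11,0,0,0],[0,0.12,0,-0.12,0,0,0],[0,0.12,0,-0.12,0,0,0],[0,0.12,0,-0.12,0,0,0]]'
python3 - <<'E'
from h import *
s=bot.read_state();print(s["position"],np.round(s["tcp_rot"],3).tolist())
for c in("side","top","wrist"):
    p,d=viewer.capture(c)
    for t in("tray_front","round_top","bar_top","square_top","rocker_high"): print(c,t,[(np.round(q["xyz"],3).tolist(),round(q["p"],2)) for q in models.tip_of(c,t)[:2]])
cv2.imwrite("pics/w4.png",p)
E
```

```text
time_s: 9.93
position: [0.4499, 0.0415, 0.1649]
tcp_rot: [[-0.999, -0.032, 0.003], [-0.032, 0.999, -0.0], [-0.003, -0.0, -1.0]]
force: [1.2, -0.1, -0.3]
opening: 0.005
grasp_force: 0.0
[0.44985863 0.04152918 0.16490167] [[-0.999, -0.032, 0.003], [-0.032, 0.999, -0.0], [-0.003, -0.0, -1.0]]
side tray_front [([0.571, 0.046, 0.032], 0.81)]
side round_top [([0.631, 0.142, 0.097], 0.59), ([0.505, 0.319, 0.05], 0.59)]
side bar_top [([0.633, -0.037, 0.098], 0.71), ([0.771, -0.017, 0.143], 0.67)]
side square_top [([0.57, -0.08, -0.001], 0.41), ([0.635, -0.04, 0.099], 0.38)]
side rocker_high [([0.506, 0.318, 0.052], 0.63)]
top tray_front [([0.569, 0.05, 0.037], 0.76)]
top round_top []
top bar_top [([0.504, 0.321, 0.048], 0.56), ([0.633, 0.053, 0.096], 0.46)]
top square_top [([0.628, -0.037, 0.094], 0.43)]
top rocker_high [([0.501, 0.322, 0.049], 0.9)]
wrist tray_front []
wrist round_top []
wrist bar_top []
wrist square_top []
wrist rocker_high []
```

View pics/w4.png

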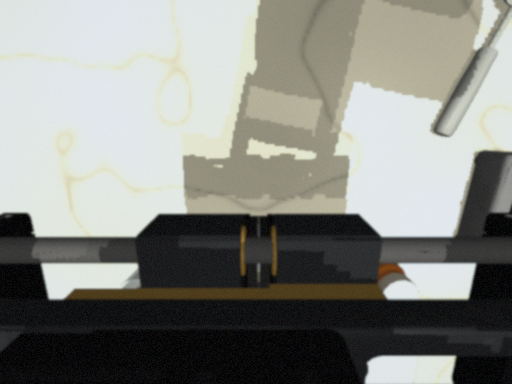

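The wrist view looks back at the bench and shows no keys, so it doesn't help. The other two cameras confirm tray home (0.570) and the key positions. Now the round key at (0.628, 0.139).

```bash
python3 -m jog '[[0,-0.05,0.025,0,0,0,0],[0,-0.1,0.05,0,0,0,0],[0,-0.15,0.075,0,0,0,0],[0,-0.181,0.092,0,0,0,0],[0,-0.181,0.092,0,0,0,0],[0,-0.181,0.092,0.03,0,0,0],[0,-0.181,0.092,0.05,0,0,0],[0,-0.181,0.092,0.055,0,0,0],[0,-0.181,0.092,0.058,0,0,0],[0,-0.181,0.092,0.061,0,0,0],[0,-0.181,0.092,0.063,0,0,0],[0,-0.181,0.092,0.063,0,0,0]]'
```

```text
time_s: 12.32
position: [0.6265, 0.1392, 0.1019]
tcp_rot: [[-0.999, -0.032, 0.0], [-0.032, 0.999, -0.0], [-0.0, -0.0, -1.0]]
force: [-2.0, -0.9, 3.7]
opening: 0.003
grasp_force: 1.4
```

```bash
python3 -m jog '[[0,0,0,0.001,0,0,0],[0,0,0,0.002,0,0,0],[0,0,0,0.003,0,0,0],[0,0,0,0.004,0,0,0],[0,0,0,0.004,0,0,0]]'
```

```text
time_s: 12.95
position: [0.6267, 0.1393, 0.1011]
tcp_rot: [[-0.999, -0.033, 0.001], [-0.033, 0.999, -0.0], [-0.001, -0.0, -1.0]]
force: [-6.5, -2.1, 18.7]
opening: 0.005
grasp_force: 9.6
```

The tip is at z = 0.090 with 19 N, so the round key is fully in. Now the bar key.

```bash
python3 -m jog '[[0,0,0,-0.02,0,0,0],[0,0,0,-0.045,0,0,0],[0,0,0,-0.045,0,0,0],[0,-0.001,-0.045,-0.045,0,0,0],[0,-0.001,-0.089,-0.045,0,0,0],[0,-0.001,-0.089,-0.045,0,0,0],[0,-0.001,-0.089,-0.025,0,0,0],[0,-0.001,-0.089,-0.013,0,0,0],[0,-0.001,-0.089,-0.009,0,0,0],[0,-0.001,-0.089,-0.006,0,0,0],[0,-0.001,-0.089,-0.003,0,0,0],[0,-0.001,-0.089,-0.001,0,0,0],[0,-0.001,-0.089,0,0,0,0],[0,-0.001,-0.089,0,0,0,0]]'
```

```text
time_s: 14.7
position: [0.63, 0.0511, 0.1011]
tcp_rot: [[-0.999, -0.033, 0.0], [-0.033, 0.999, 0.0], [-0.0, 0.0, -1.0]]
force: [-7.0, 2.0, 18.8]
opening: 0.005
grasp_force: 9.2
```

It stops at the same height and force. I'll lift clear, back off and check.

```bash
python3 -m jog '[[0,0,0,-0.03,0,0,0],[0,0,0,-0.08,0,0,0],[0,0,0,-0.12,0,0,0],[0,0.06,0,-0.14,0,0,0],[0,0.12,0,-0.14,0,0,0],[0,0.18,0,-0.14,0,0,0],[0,0.18,0,-0.14,0,0,0],[0,0.18,0,-0.14,0,0,0]]'
python3 - <<'E'
from h import *
T=("tray_front","round_top","bar_top","square_top","rocker_high","switch_box","jar","beaker","tip_box","spoon")
for c in("side","top"):
    p,d=viewer.capture(c)
    if c=="side": cv2.imwrite("pics/s5.png",cv2.resize(p[100:260,140:400],None,fx=3,fy=3))
    for t in T: print(c,t,[(np.round(q["xyz"],3).tolist(),round(q["p"],2)) for q in models.tip_of(c,t)[:2]])
E
```

```text
time_s: 15.7
position: [0.4522, 0.0443, 0.2384]
tcp_rot: [[-0.999, -0.032, 0.004], [-0.032, 0.999, -0.001], [-0.004, -0.001, -1.0]]
force: [0.6, 0.4, -0.2]
opening: 0.004
grasp_force: 0.0
side tray_front [([0.571, 0.043, 0.034], 0.77)]
side round_top [([0.629, 0.142, 0.09], 0.44)]
side bar_top [([0.627, 0.056, 0.087], 0.6)]
side square_top [([0.633, -0.04, 0.099], 0.43)]
side rocker_high [([0.507, 0.317, 0.053], 0.61), ([0.631, -0.039, 0.102], 0.57)]
side switch_box [([0.468, 0.319, -0.0], 0.82)]
side jar [([0.561, 0.199, -0.001], 0.54)]
side beaker [([0.57, -0.08, -0.004], 0.79)]
side tip_box [([0.422, -0.334, -0.001], 0.71), ([0.57, -0.079, -0.006], 0.63)]
side spoon [([0.311, 0.268, -0.002], 0.86)]
top tray_front [([0.571, 0.048, 0.037], 0.73)]
top round_top [([0.623, 0.141, 0.091], 0.43)]
top bar_top [([0.634, 0.056, 0.092], 0.5)]
top square_top [([0.628, -0.037, 0.095], 0.41)]
top rocker_high [([0.502, 0.322, 0.049], 0.55)]
top switch_box [([0.468, 0.321, -0.0], 0.7)]
top jar [([0.564, 0.199, 0.001], 0.68)]
top beaker [([0.568, -0.078, 0.0], 0.57)]
top tip_box [([0.424, -0.335, -0.002], 0.59)]
top spoon [([0.303, 0.264, -0.003], 0.69)]
```

View pics/s5.png

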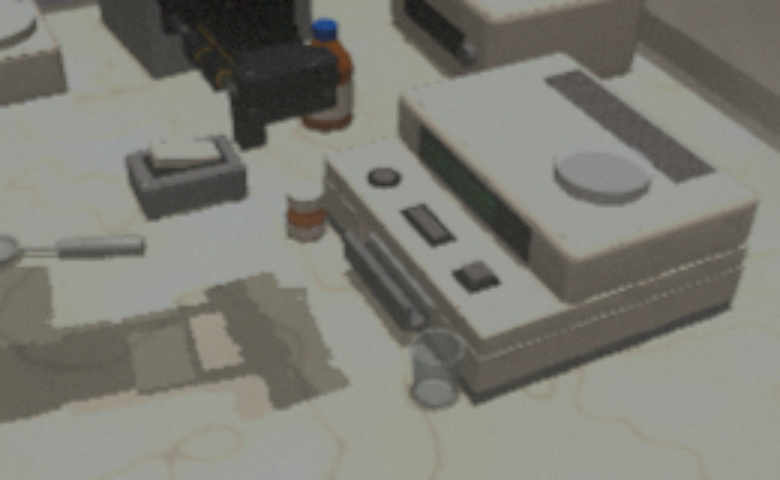

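The crop shows the round key (383,177) and the bar key (428,224) sunk, the square key (476,277) still up, the tray home and the rocker over. The measured heights agree, and nothing else I re-measured has moved.

```bash
python3 -c "
from rig import workorder
print(workorder.hand_in())"
```

```text
the job is handed in; nothing more can be done
None
```

The job is handed in (no verdict came back): rocker on, tray home, then round and bar keys pressed in that order; the final pictures show the square key still up and no sign of anything else moved.

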